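# Latch the paddle strop into its bench holder

### The job

Set the paddle strop up in its bench holder for sharpening: slide its round nose endwise into the holder's socket, under the toe strap, then, with the nose staying home as the pivot, push near the end of the handle to swing the strop back against the sprung buffer until the spring latch snaps down in front of the handle. Feel your way: nothing may press on the holder with more than about 25 N. Leave the strop at rest, held by the latch, and the other things on the bench where they are.

Things in the scene. Friction and masses are not known exactly. Their poses are not given: they have to be found in the camera images.
- strop: loose leather-faced wooden paddle strop, flat on the bench, 315 mm long, 0.2 to 0.39 kg. Origin on its underside, on its long axis (own y). Blade 50 mm wide, 18 thick, from y = -55 mm to a half-round nose of radius 25 centred at y = +120 (tip +145). Straight handle 24 wide, 20 thick, from y = -55 to -170. Mass centre near y = +10. Can be gripped across blade or handle
- nose (a point): centre of the strop's half-round nose, on its underside (strop frame 0, 120, 0 mm)
- handle_end (a point): middle of the end face of the strop's handle (strop frame 0, -170, 10 mm)
- holder: fixed steel bench holder; place and turn vary. Origin at bench level. Its frame is the strop's frame when home (origins and axes coincide): own +y runs along the seated strop to the socket, own -x is the open front from which the strop swings in. Fence: strip 22 mm high, face at x = +27.5 mm, y = -55 to +85. The holder reaches back to x = +59; highest part: the latch, 30 mm
- socket (a point): centre of the nose when home (holder frame 0, 120, 0 mm). Socket in holder frame: end wall at y = 146; back cheek at x = 27.5 from y = 85, front cheek at x = -25.5 only from y = 129, with a 20 mm flare outward at 45 degrees; toe strap over y = 130 to 149, underside 22 mm up. The nose enters endwise, best swung out 0.2 to 0.5 rad (strop yaw that much less than the holder's), then pivots there
- latch (a joint): spring latch, rad: 0 = down, 0.1 to 0.14 with its tooth riding on the handle. Pushed in from the front, the handle lifts it by its ramp (4 to 9 N), then meets a sprung buffer pad 3 mm before home; with the pad squeezed (9 to 16 N, more if the finger drags the handle down) the tooth drops in front of the handle. A hard stop is 3 mm past home
- tooth (a point): inner lower edge of the latch tooth, mid width (holder frame -12, -95, 14 mm when down); the pad holds the latched handle against it. Tongue hinged behind the handle, 24 mm wide (y = -107 to -83), 30 mm high; its upturned front tab, the ramp, reaches to x = -40. The seated handle sticks out past it to y = -170, nothing behind it there: push it at y = -125 to -165
- wax_bar: bystander: half-wrapped bar of polishing wax, 30 x 90 x 22 mm, lying behind the fence
- polish_tin: bystander: flat round polish tin, 78 mm across, 24 mm high, behind the latch
- cream_jar: bystander: small jar, 50 mm across, 46 mm high, beyond the socket
- wax_tin: bystander: flat round tin, 66 mm across, 20 mm high, in front, on the socket's side
- horsehair_brush: bystander: shoe brush, 55 x 165 x 44 mm, at the right
- dressing: bystander: bottle, 48 mm across, 135 mm high, at the right
- skiving_knife: bystander: flat knife, 190 mm long, 26 mm wide, 15 mm high, at the left

How it is judged:
By the outcome, as a careful person would: the job done as asked, in the order asked, and still so for the second after the job is handed in, with the robot touching nothing.
It also fails if it takes over 61 s, if anything falls off the work surface, if the arm or the gripper's body presses on something with over 40 N, if the wrist force passes 120 N, or if a joint passes its speed limit or range.

### The arm

A 6-joint arm with a two-finger parallel gripper is mounted at the origin on the work surface. World frame = base frame: x ahead of the robot, y to its left, z up, the work surface at z = 0. Lengths are in mm, angles in rad, forces in N, time in s.
With the tool pointing down it reaches from about 375 to 825 mm from the base axis. Payload 5.5 kg.
Tool frame: the origin (TCP) lies at the very end of the fingers, on their centre line; the grasp point (between the pads) lies 19 mm behind it; z points along the fingers, y is the direction in which the jaws open and shut (so a half turn about z gives the same grasp; the last joint's range is limited). The gripper opens to 85 mm and grips with 20 to 120 N. Pads are 22 mm wide; open, the fingers measure 114 mm over their backs; the gripper's body (76 mm by 85 mm) begins 54 mm behind the grasp point. The pads swing forward as they close: fully open they stand 13 mm farther back than shut.
Start: joints at [-1.256, 0.314, -0.047, 1.21, 0, 1.571], TCP at [185.772, -570.512, 231.299] pointing down, gripper open.
Joint ranges: [-2.67, 2.67], [-0.69, 1.73], [-1.03, 1.25], [-2.08, 2.16], [-1.42, 1.45], [-3.14, 3.14]. Speed limits (rad/s): [2.39, 2.39, 3.01, 3.14, 3.14, 3.14].

### API

Orientations are given as a unit quaternion [x, y, z, w].
In Python, from station import read_state, read_camera, camera_info, env, finder gives the robot as it stands. The module is installed in compiled form; this text tells all that it offers.
- The arm moves only by the tool drive_tool, never from a script. Its argument "moves" is a list of rows, each an object with "travel": the shift along the tool's x, y, z in cm, a list of three; "yaw": the turn about the tool's z in rad. A call has 1 to 10 rows; each row is the pose to reach, as a shift and turn from the pose commanded when the call began, along the tool's axes at that moment; what a row does not reach only later rows make up. A row lasts 1/8 s, in which the tool goes at most 62.5 mm and 10.7 degrees, less where a joint would pass 70% of its speed; a pose out of reach is approached as far as the arm can. A call with a gripper value outside its range is refused whole. "jaw" is the finger opening in cm, from 0 to 8.54, set as the call begins (left out, the last holds). The fingers move at their own pace and stop on an object; "squeeze" is the grip in N (left out, the last holds). Time passes only in rows, so rows that repeat a pose let the fingers close. It gives the time, the measured TCP pose, the force and the opening at its end, in the units of the state.
- read_state(): the state, without advancing time (a new reading comes with each control period).
- read_camera(name): name is "scene" or "top"; returns the picture (384x512x3 uint8, red, green, blue); there is no depth.
- camera_info(name): a dict with "fx", "fy", "cx", "cy" (pixels), "k1" (the pictures are not rectified: a ray, as slopes to the right and down, at radius r is drawn at 1 + k1 r^2 times it, then the intrinsics apply), "cam_to_world" (4x4, takes a point from camera to world coordinates). Camera axes: x right, y up, looking along -z (the intrinsics and any distortion apply to the point x, -y, -z); pixel columns grow to the right and rows downward; lengths in mm; the calibration is good to about 2 mm. A picture is of the moment at which its call begins. camera_info takes no time and is no camera call.
- env.sign_off(): hands the job in, once; it reports no verdict.
Trained networks look in the newest picture that a camera, given by its name, has taken for a name from the list of things; names that differ only in an ending like _2 or _b are one class to them, and where a whole thing is asked for, a point or a joint stands for the part that bears it (a point fixed in the world has none). Each returns a list of dicts, best first, with "score" (0 to 1); they miss things now and then, are a little off and sometimes report something else, mostly with a low value. They report only what shows in the picture. A call takes as long as a camera call.
- finder.boxes_of(camera, target): "at" ([x, y, z] in mm, in world coordinates, good to about 4 mm: the middle of the surface that is visible of it).
- finder.outline_of(camera, target): "pixels" (384x512 bool, what is visible of it).
The state is a dict: "clock": time; "q": joint angles; "dq": joint speeds; "joint_efforts": joint torques, N m; "tcp_pos": TCP position; "eef_rot": TCP orientation; "contact_force": force on the tool from outside, world axes, zero at the start; "wrist_torque": the same for the moment, N m; "opening": opening from 0.0 (shut) to 1.0 (fully open).
Only numpy, scipy, OpenCV 4.12 (cv2) and the standard library are available. Lean on these libraries where they do the work, as an engineer would, in place of code of your own. Each camera call takes 0.05 s, during which the arm holds its last target. There are 200 camera calls.

## Working session

There is one attempt and no reset: what is moved stays moved. The work goes in short steps, Python scripts to look and compute and a tool call to move; the robot and the scene stay as the last step left them, time stands still between calls to the robot, and variables do not carry over. Pictures are saved under pics/ and viewed, about 8 in all and at most 12, crops included, and the job is handed in when it is done.

Besides the shell and the picture viewer there is one more tool, called after "Call:" as name(argument=value, ...) on one line, values as JSON. drive_tool: Moves the arm, as the interface text tells. Its arguments: {"type":"object","properties":{"moves":{"type":"array","items":{"type":"object","properties":{"travel":{"type":"array","items":{"type":"number"}},"yaw":{"type":"number"}}}},"jaw":{"type":"number"},"squeeze":{"type":"number"}},"required":["moves"]}

```bash
mkdir -p pics
cat > h.py <<'E'
import numpy as np, cv2
from station import read_state, read_camera, camera_info, env, finder
def px2w(cam,uv,z):
    c=camera_info(cam);T=np.array(c["cam_to_world"]);out=[]
    for u,v in np.atleast_2d(uv):
        d=np.array([(u-c["cx"])/c["fx"],(v-c["cy"])/c["fy"]]);s=d.copy()
        for _ in range(20): s=d/(1+c["k1"]*(s@s))
        r=T[:3,:3]@np.array([s[0],-s[1],-1]);o=T[:3,3]
        out.append(o+r*(z-o[2])/r[2])
    return np.array(out)
def w2px(cam,P):
    c=camera_info(cam);T=np.linalg.inv(np.array(c["cam_to_world"]));out=[]
    for p in np.atleast_2d(P):
        q=T[:3,:3]@p+T[:3,3];s=np.array([q[0],-q[1]])/-q[2];s=s*(1+c["k1"]*(s@s))
        out.append([s[0]*c["fx"]+c["cx"],s[1]*c["fy"]+c["cy"]])
    return np.array(out)
E
python3 - <<'E'
from h import *
a=read_camera("top");cv2.imwrite("pics/top.png",cv2.resize(a[:,:,::-1],(800,600),interpolation=cv2.INTER_CUBIC))
b=read_camera("scene");cv2.imwrite("pics/scene.png",cv2.resize(b[:,:,::-1],(800,600),interpolation=cv2.INTER_CUBIC))
for c in("top","scene"):
    T=np.array(camera_info(c)["cam_to_world"]);print(c,T[:3,3].round(),(-T[:3,2]).round(2),camera_info(c)["fx"])
    for n in["strop","nose","handle_end","holder","socket","tooth","latch"]:
        print(n,[(np.round(x["at"]),round(x["score"],2)) for x in finder.boxes_of(c,n)[:2]])
s=read_state();print(s)
E
```

```text
top [ 465.  -15. 1391.] [ 0.09 -0.01 -1.  ] 416.99787577316533
strop [(array([471., -45.,  17.]), 0.63)]
nose []
handle_end [(array([476., -45.,  16.]), 0.71), (array([634., 232.,  45.]), 0.28)]
holder [(array([662.,  20.,   3.]), 0.87)]
socket [(array([660.,  15.,   2.]), 0.86), (array([706., -21.,  23.]), 0.5)]
tooth [(array([607., -86.,  28.]), 0.61), (array([492., 256.,  20.]), 0.5)]
latch [(array([606., -87.,  33.]), 0.69)]
scene [1178.  358.  982.] [-0.52 -0.31 -0.8 ] 406.06878292565995
strop [(array([483., -31.,  19.]), 0.92)]
nose [(array([487., -31.,  19.]), 0.94), (array([609., -90.,  26.]), 0.23)]
handle_end [(array([488., -29.,  19.]), 0.72)]
holder [(array([660.,  35.,   6.]), 0.83)]
socket [(array([658.,  38.,   2.]), 0.6)]
tooth [(array([605., -86.,  24.]), 0.46)]
latch [(array([609., -90.,  26.]), 0.68)]
{'clock': 0.8, 'q': array([-1.25603089e+00,  3.13449958e-01, -4.71267653e-02,  1.21018017e+00,
       -1.29174684e-05,  1.57080175e+00]), 'dq': array([ 1.64995550e-03, -6.75387179e-04,  7.19436273e-05, -5.49630770e-04,
       -5.81212007e-04, -1.62921131e-04]), 'joint_efforts': array([-7.11542652e-04, -5.39387333e+01,  3.40032649e+01,  1.26601150e-03,
       -1.72162900e-04, -9.93010900e-06]), 'tcp_pos': array([ 185.74977016, -570.51588972,  231.3177633 ]), 'eef_rot': array([ 9.87641307e-01,  1.56731133e-01, -3.28851025e-06,  2.04857746e-05]), 'contact_force': array([-0.82497491, -0.26148767,  0.78628481]), 'wrist_torque': array([-0.00550992, -0.0037215 ,  0.04251074]), 'opening': 0.9970875697882003}
```

View pics/top.png

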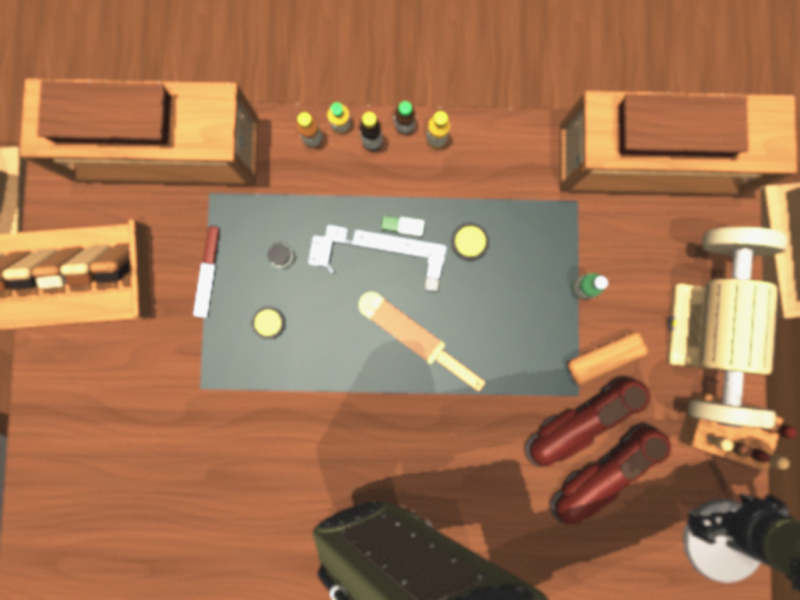

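Run:
```python
from h import *
a=read_camera("top");np.save("top0.npy",a)
def crop(img,x0,y0,x1,y1,s,f): cv2.imwrite(f,cv2.resize(img[y0:y1,x0:x1,::-1],None,fx=s,fy=s,interpolation=cv2.INTER_CUBIC))
u=w2px("top",[[650,20,10],[471,-45,10]]);print(u)
cx,cy=u.mean(0).astype(int);x0,y0=max(cx-70,0),max(cy-55,0)
print(x0,y0);crop(a,x0,y0,x0+140,y0+110,5.4,"pics/crop.png")
for c in ("top","scene"):
  if c=="scene": read_camera(c)
  for n in("strop","holder"):
    r=finder.outline_of(c,n)
    if r:
        m=r[0]["pixels"];np.save(f"{c}_{n}.npy",m)
        print(c,n,m.sum(),cv2.minAreaRect(np.argwhere(m)[:,::-1].astype(np.float32)))
```

```text
[[245.20490451 160.45136841]
 [263.63942222 214.65218609]]
184 132
top strop 1234 ((269.8800048828125, 218.66000366210938), (95.4000015258789, 16.400001525878906), 36.869895935058594)
top holder 1165 ((241.02352905273438, 162.8941192626953), (85.2536849975586, 29.71947479248047), 12.528807640075684)
scene strop 1090 ((255.2359161376953, 170.5860595703125), (82.8541488647461, 16.72335433959961), 60.64224624633789)
scene holder 1637 ((251.852783203125, 223.9940948486328), (97.20338439941406, 35.238525390625), 37.51911544799805)
```

The top view shows the strop with its nose at about (370,303) and its handle end at (482,385). The holder's socket is at the left (322,250), and the latch arm is at (435,268). The open front faces the robot.

View pics/crop.png

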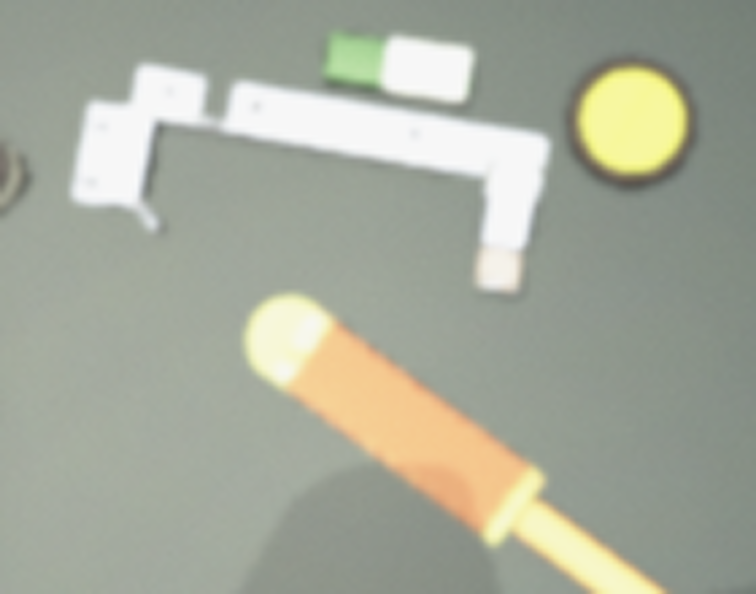

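Run:
```python
from h import *
from scipy.optimize import minimize
# strop: fit projected model silhouette (polygon at mid/top heights) to masks from both cameras; holder too
def nose(r=25,cy=120,n=12):
    t=np.linspace(0,np.pi,n);return [(r*np.cos(a),cy+r*np.sin(a)) for a in t]
def poly(P,pose,z):
    x,y,th=pose;c,s=np.cos(th),np.sin(th);P=np.array(P)
    return np.c_[x+c*P[:,0]-s*P[:,1],y+s*P[:,0]+c*P[:,1],np.full(len(P),z)]
parts=[(nose()+[(-25,-55),(25,-55)],18),([(-12,-55),(12,-55),(12,-170),(-12,-170)],20)]
def sil(cam,pose):
    S=4;m=np.zeros((384*S,512*S),np.uint8)
    for P,h in parts:
        pts=np.r_[w2px(cam,poly(P,pose,0)),w2px(cam,poly(P,pose,h))]
        pts=((pts+.5)*S).astype(np.float32)
        cv2.fillConvexPoly(m,cv2.convexHull(pts).astype(np.int32),255)
    return cv2.resize(m,(512,384),interpolation=cv2.INTER_AREA)/255.
M={c:np.load(c+"_strop.npy").astype(float) for c in("top","scene")}
def cost(p,cams): 
    q=(p[0],p[1],p[2]/100);return sum(np.abs(sil(c,q)-M[c]).sum() for c in cams)
e=px2w("top",[[370*.64,303*.64],[482*.64,385*.64]],15);print(e)
d=e[0]-e[1];th=np.arctan2(-d[0],d[1]);o=e[0][:2]-120*np.array([-np.sin(th),np.cos(th)])
for cams in(("top",),("scene",),("top","scene")):
    x0=[o[0],o[1],th*100]
    r=minimize(cost,x0,args=(cams,),method="Nelder-Mead",options=dict(initial_simplex=[x0,[x0[0]+8,x0[1],x0[2]],[x0[0],x0[1]+8,x0[2]],[x0[0],x0[1],x0[2]+8]],maxiter=120))
    print(cams,r.x.round(1),r.fun)
```

```text
[[ 537.36973258   45.04467305   15.        ]
 [ 370.52522188 -193.53173923   15.        ]]
('top',) [467.  -53.1 -61.3] 86.99215686274509
('scene',) [466.7 -51.9 -62.7] 117.85882352941177
('top', 'scene') [466.6 -53.2 -62.2] 208.6705882352941
```

Run:
```python
from h import *
from scipy.optimize import least_squares
C=lambda u,v:np.array([u/5.4+184-.4,v/5.4+132-.4])
def tr(p,P):
    P=np.atleast_2d(P).astype(float);c,s=np.cos(p[2]),np.sin(p[2])
    return np.c_[p[0]+c*P[:,0]-s*P[:,1],p[1]+s*P[:,0]+c*P[:,1],P[:,2]]
pts=[((-40,-83,30),C(477,290)),((-40,-107,30),C(520,292)),((-39.6,115,20),C(157,229)),((-27,130,24),C(140,205))]
lines=[((27.5,-50,22),(27.5,80,22),C(475,175)),((27.5,-50,22),(27.5,80,22),C(235,131)),((0,130,24),(-20,130,24),C(154,125)),((0,130,24),(-20,130,24),C(146,170))]
def res(p):
    r=[]
    for P,u in pts: r+=list(w2px("top",tr(p,P))[0]-u)
    for A,B,u in lines:
        a,b=w2px("top",tr(p,[A,B]));d=(b-a)/np.linalg.norm(b-a);r.append(d[0]*(u-a)[1]-d[1]*(u-a)[0])
    return np.array(r)*3.3
s=least_squares(res,[640,10,-.17],x_scale=[1,1,.01],loss="soft_l1",f_scale=3);print(s.x.round(3));print(res(s.x).round(1))
np.save("hold.npy",s.x)
b=read_camera("scene")
u=w2px("scene",tr(s.x,[0,20,10]))[0].astype(int);x0,y0=u[0]-70,u[1]-55;k=5.4
im=cv2.resize(b[y0:y0+110,x0:x0+140,::-1],None,fx=k,fy=k,interpolation=cv2.INTER_CUBIC)
def L(P,col):
    q=((w2px("scene",tr(s.x,P))-[x0,y0]+.4)*k).astype(int);cv2.polylines(im,[q.reshape(-1,1,2)],False,col,1)
L([(27.5,-55,22),(27.5,85,22)],(0,0,255));L([(27.5,-55,0),(27.5,85,0)],(0,0,255))
L([(-25.5,149,24),(-25.5,130,24),(27.5,130,24),(27.5,149,24)],(255,0,0))
L([(-25.5,129,22),(-39.6,115,22),(-39.6,115,0),(-25.5,129,0)],(0,200,0))
L([(-12,-83,30),(-40,-83,30),(-40,-107,30),(-12,-107,30)],(255,0,255))
cv2.imwrite("pics/ov.png",im)
```

```text
[ 6.21856e+02  4.64000e+00 -1.60000e-01]
[ 1.1 -1.9 -1.4  1.2  1.6  0.2 -0.8 -0.5  0.3  0.6  0.  -0.4]
```

View pics/ov.png

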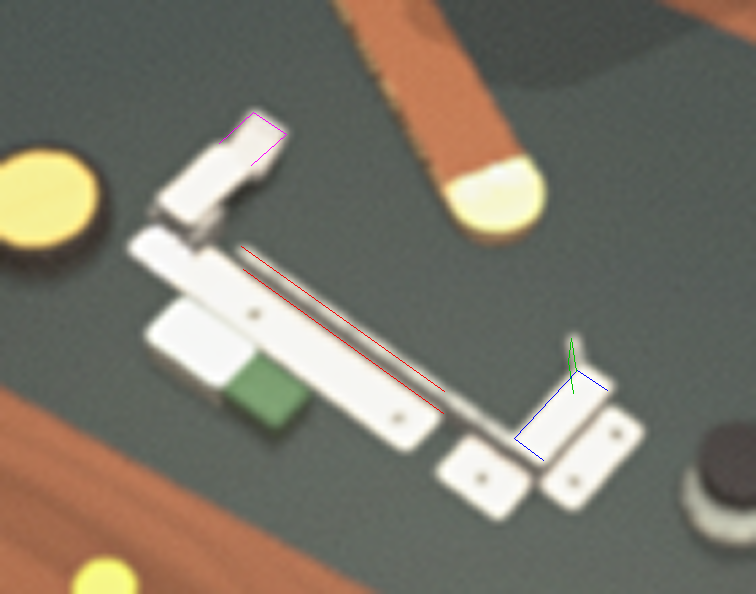

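The overlay agrees in both views to about 2 mm. The holder is at (622, 4.6, -0.16 rad) and the strop at (467, -53, -0.62 rad). Next I move above the blade.

Call:
drive_tool(moves=[{"travel": [43.1, -40.8, 0], "yaw": -0.636}, {"travel": [43.1, -40.8, 0], "yaw": -0.636}, {"travel": [43.1, -40.8, 0], "yaw": -0.636}, {"travel": [43.1, -40.8, 0], "yaw": -0.636}, {"travel": [43.1, -40.8, 0], "yaw": -0.636}, {"travel": [43.1, -40.8, 0], "yaw": -0.636}, {"travel": [43.1, -40.8, 0], "yaw": -0.636}, {"travel": [43.1, -40.8, 0], "yaw": -0.636}, {"travel": [43.1, -40.8, 0], "yaw": -0.636}, {"travel": [43.1, -40.8, 0], "yaw": -0.636}], jaw=8.5, squeeze=30)

```text
clock: 2.4
tcp_pos: [470.4, -46.4, 231.5]
eef_rot: [0.888, 0.459, 0.0, 0.0]
contact_force: [-0.1, -0.7, -0.6]
opening: 0.994
```

```bash
cat >> h.py <<'E'
from scipy.spatial.transform import Rotation as R
def st():
    s=read_state();r=R.from_quat(s["eef_rot"]).as_matrix()
    print("t",round(s["clock"],2),"tcp",s["tcp_pos"].round(1),"tooly ang",round(np.arctan2(r[1,1],r[0,1]),3),"F",s["contact_force"].round(1),"op",round(s["opening"],3));return s,r
def mv(target,yang=None):
    s,r=st();d=(r.T@(np.array(target)-s["tcp_pos"]))/10
    print("travel cm",d.round(2),"yaw",None if yang is None else round(np.arctan2(r[1,1],r[0,1])-yang,3))
H=np.load("hold.npy") if __import__("os").path.exists("hold.npy") else None
def hw(p,x,y):
    c,s=np.cos(p[2]),np.sin(p[2]);return np.array([p[0]+c*x-s*y,p[1]+s*x+c*y])
E
python3 -c "
from h import *
mv([469.6,-49,2],-.62)"
```

```text
t 2.4 tcp [470.4 -46.4 231.5] tooly ang -0.617 F [-0.1 -0.7 -0.6] op 0.994
travel cm [-0.28  0.07 22.95] yaw 0.003
```

Call:
drive_tool(moves=[{"travel": [0, 0.1, 6], "yaw": 0}, {"travel": [0, 0.1, 12], "yaw": 0}, {"travel": [0, 0.1, 17], "yaw": 0}, {"travel": [0, 0.1, 20], "yaw": 0}, {"travel": [0, 0.1, 22], "yaw": 0}, {"travel": [0, 0.1, 22.9], "yaw": 0}, {"travel": [0, 0.1, 22.9], "yaw": 0}])

```text
clock: 3.28
tcp_pos: [469.9, -49.7, 2.2]
eef_rot: [0.889, 0.458, -0.0, -0.0]
contact_force: [-0.5, 0.5, 0.4]
opening: 0.99
```

Call:
drive_tool(moves=[{"travel": [0, 0, 0], "yaw": 0}, {"travel": [0, 0, 0], "yaw": 0}, {"travel": [0, 0, 0], "yaw": 0}, {"travel": [0, 0, 0], "yaw": 0}, {"travel": [0, 0, 0], "yaw": 0}, {"travel": [0, 0, 0], "yaw": 0}, {"travel": [0, 0, 0], "yaw": 0}, {"travel": [0, 0, 0], "yaw": 0}], jaw=4.5, squeeze=30)

```text
clock: 4.28
tcp_pos: [470.9, -49.7, 3.2]
eef_rot: [0.889, 0.458, 0.001, 0.0]
contact_force: [-1.3, 0.7, 6.4]
opening: 0.58
```

```bash
python3 -c "
from h import *
st()"
```

```text
t 4.28 tcp [470.9 -49.7   3.2] tooly ang -0.62 F [-1.3  0.7  6.4] op 0.58
```

```bash
cat >> h.py <<'E'
def tcp_for(back,sw=.35,g=114.9,dx=0):
    n=np.array([dx,120])-(back+g)*np.array([np.sin(sw),np.cos(sw)])
    return hw(H,*n)
E
python3 -c "
from h import *
for b in (45,0): mv([*tcp_for(b),4.8],H[2]-.35)"
```

```text
t 4.28 tcp [470.9 -49.7   3.2] tooly ang -0.62 F [-1.3  0.7  6.4] op 0.58
travel cm [ 8.06  5.56 -0.14] yaw -0.11
t 4.28 tcp [470.9 -49.7   3.2] tooly ang -0.62 F [-1.3  0.7  6.4] op 0.58
travel cm [12.53  5.06 -0.14] yaw -0.11
```

Call:
drive_tool(moves=[{"travel": [0, 0, -0.2], "yaw": 0}, {"travel": [1.5, 1.1, -0.2], "yaw": -0.03}, {"travel": [3.5, 2.5, -0.2], "yaw": -0.06}, {"travel": [5.5, 4.0, -0.2], "yaw": -0.09}, {"travel": [7.2, 5.0, -0.2], "yaw": -0.11}, {"travel": [8.0, 5.5, -0.2], "yaw": -0.11}, {"travel": [8.0, 5.5, -0.2], "yaw": -0.11}, {"travel": [8.0, 5.5, -0.2], "yaw": -0.11}])

```text
clock: 5.28
tcp_pos: [560.1, -16.8, 4.0]
eef_rot: [0.863, 0.506, -0.001, -0.0]
contact_force: [0.5, 0.2, -3.0]
opening: 0.58
```

Run:
```python
from h import *
st()
for c in("top","scene"):
    a=read_camera(c)
    u=w2px(c,[*hw(H,-10,95),10])[0].astype(int);x0,y0=u-[30,30];k=6.5
    im=cv2.resize(a[y0:y0+60,x0:x0+60,::-1],None,fx=k,fy=k,interpolation=cv2.INTER_CUBIC)
    def L(P,col):
        W=[[*hw(H,x,y),z] for x,y,z in P];q=((w2px(c,W)-[x0,y0]+.4)*k).astype(int);cv2.polylines(im,[q.reshape(-1,1,2)],False,col,1)
    L([(27.5,55,22),(27.5,85,22)],(0,0,255))
    L([(-25.5,149,24),(-25.5,130,24),(27.5,130,24),(27.5,149,24)],(255,0,0))
    L([(-25.5,129,22),(-39.6,115,22)],(0,200,0))
    # strop expected from TCP
    s=read_state();r=R.from_quat(s["eef_rot"]).as_matrix();yv=np.array([r[0,0],r[1,0]]);xv=r[:2,1]
    t=np.linspace(0,np.pi,20);n=s["tcp_pos"][:2]+114.9*yv
    W=[[*(n+25*np.cos(v)*xv+25*np.sin(v)*yv),19] for v in t];W=[[*(n-60*yv+25*xv),19]]+W+[[*(n-60*yv-25*xv),19]]
    q=((w2px(c,W)-[x0,y0]+.4)*k).astype(int);cv2.polylines(im,[q.reshape(-1,1,2)],False,(255,0,255),1)
    cv2.imwrite(f"pics/pre_{c}.png",im)
cv2.imwrite("pics/pre.png",np.hstack([cv2.imread("pics/pre_top.png"),cv2.imread("pics/pre_scene.png")]))
```

```text
t 5.28 tcp [560.1 -16.8   4. ] tooly ang -0.51 F [ 0.5  0.2 -3. ] op 0.58
```

View pics/pre.png

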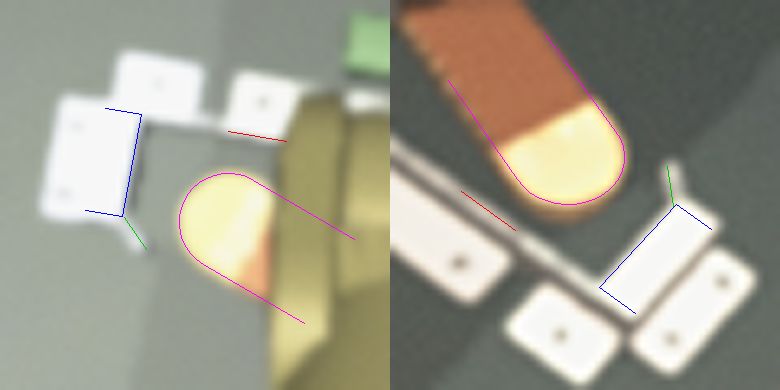

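```bash
python3 -c "
from h import *
for b in (15,5,0): mv([*tcp_for(b),3.8],H[2]-.35)"
```

```text
t 5.38 tcp [560.4 -16.8   4.2] tooly ang -0.511 F [-0.2  0.2 -3. ] op 0.574
travel cm [3.16 0.2  0.04] yaw -0.001
t 5.38 tcp [560.4 -16.8   4.2] tooly ang -0.511 F [-0.2  0.2 -3. ] op 0.574
travel cm [4.16 0.2  0.04] yaw -0.001
t 5.38 tcp [560.4 -16.8   4.2] tooly ang -0.511 F [-0.2  0.2 -3. ] op 0.574
travel cm [4.66 0.2  0.04] yaw -0.001
```

Call:
drive_tool(moves=[{"travel": [1.0, 0.15, 0], "yaw": 0}, {"travel": [2.0, 0.15, 0], "yaw": 0}, {"travel": [2.8, 0.15, 0], "yaw": 0}, {"travel": [3.2, 0.15, 0], "yaw": 0}, {"travel": [3.5, 0.15, 0], "yaw": 0}, {"travel": [3.5, 0.15, 0], "yaw": 0}])

```text
clock: 6.12
tcp_pos: [579.7, 13.4, 4.2]
eef_rot: [0.863, 0.506, -0.0, -0.0]
contact_force: [0.4, 0.1, -3.2]
opening: 0.575
```

Call:
drive_tool(moves=[{"travel": [0.2, 0, 0.03], "yaw": 0}, {"travel": [0.4, 0, 0.03], "yaw": 0}, {"travel": [0.5, 0, 0.03], "yaw": 0}, {"travel": [0.6, 0, 0.03], "yaw": 0}, {"travel": [0.6, 0, 0.03], "yaw": 0}])

```text
clock: 6.75
tcp_pos: [582.7, 18.5, 4.0]
eef_rot: [0.863, 0.506, 0.0, 0.0]
contact_force: [-0.4, 0.3, -1.8]
opening: 0.577
```

```bash
python3 -c "
from h import *
for b in (0,): mv([*tcp_for(b),3.8],H[2]-.35)"
```

```text
t 6.75 tcp [582.7  18.5   4. ] tooly ang -0.51 F [-0.4  0.3 -1.8] op 0.577
travel cm [ 0.48 -0.02  0.02] yaw -0.0
```

Call:
drive_tool(moves=[{"travel": [0.1, 0, 0], "yaw": 0}, {"travel": [0.2, 0, 0], "yaw": 0}, {"travel": [0.3, 0, 0], "yaw": 0}, {"travel": [0.3, 0, 0], "yaw": 0}])

```text
clock: 7.25
tcp_pos: [584.2, 21.2, 4.0]
eef_rot: [0.863, 0.506, 0.0, 0.0]
contact_force: [0.5, -0.0, -2.5]
opening: 0.576
```

Call:
drive_tool(moves=[{"travel": [0.1, 0, 0], "yaw": 0}, {"travel": [0.2, 0, 0], "yaw": 0}, {"travel": [0.2, 0, 0], "yaw": 0}])

```text
clock: 7.62
tcp_pos: [585.2, 22.9, 4.0]
eef_rot: [0.863, 0.506, 0.0, 0.0]
contact_force: [-0.4, 0.5, -1.3]
opening: 0.573
```

Call:
drive_tool(moves=[{"travel": [0.05, 0, 0], "yaw": 0}, {"travel": [0.1, 0, 0], "yaw": 0}, {"travel": [0.1, 0, 0], "yaw": 0}])

```text
clock: 8.0
tcp_pos: [585.6, 23.8, 4.0]
eef_rot: [0.863, 0.506, 0.0, 0.0]
contact_force: [-0.3, -0.4, -2.1]
opening: 0.572
```

Call:
drive_tool(moves=[{"travel": [0.05, 0, 0], "yaw": 0}, {"travel": [0.1, 0, 0], "yaw": 0}, {"travel": [0.1, 0, 0], "yaw": 0}])

```text
clock: 8.38
tcp_pos: [586.1, 24.6, 4.0]
eef_rot: [0.863, 0.506, -0.0, -0.0]
contact_force: [-0.7, 0.2, -1.8]
opening: 0.578
```

Call:
drive_tool(moves=[{"travel": [0.05, 0, 0], "yaw": 0}, {"travel": [0.1, 0, 0], "yaw": 0}, {"travel": [0.1, 0, 0], "yaw": 0}])

```text
clock: 8.75
tcp_pos: [586.6, 25.5, 4.0]
eef_rot: [0.863, 0.506, 0.0, 0.0]
contact_force: [0.7, 0.8, -1.5]
opening: 0.571
```

Call:
drive_tool(moves=[{"travel": [0.05, 0, 0], "yaw": 0}, {"travel": [0.1, 0, 0], "yaw": 0}, {"travel": [0.1, 0, 0], "yaw": 0}])

```text
clock: 9.12
tcp_pos: [587.0, 26.4, 4.0]
eef_rot: [0.863, 0.506, -0.0, -0.0]
contact_force: [-0.2, -0.3, -0.9]
opening: 0.574
```

```bash
cat > look.py <<'E'
from h import *
import sys
st();ims=[]
for c in("top","scene"):
    a=read_camera(c)
    u=w2px(c,[*hw(H,-10,95),10])[0].astype(int);x0,y0=u-[30,30];k=6.5
    ims.append(cv2.resize(a[y0:y0+60,x0:x0+60,::-1],None,fx=k,fy=k,interpolation=cv2.INTER_CUBIC))
cv2.imwrite(sys.argv[1],np.hstack(ims))
E
python3 look.py pics/in1.png
```

```text
t 9.12 tcp [587.   26.4   4. ] tooly ang -0.51 F [-0.2 -0.3 -0.9] op 0.574
```

View pics/in1.png

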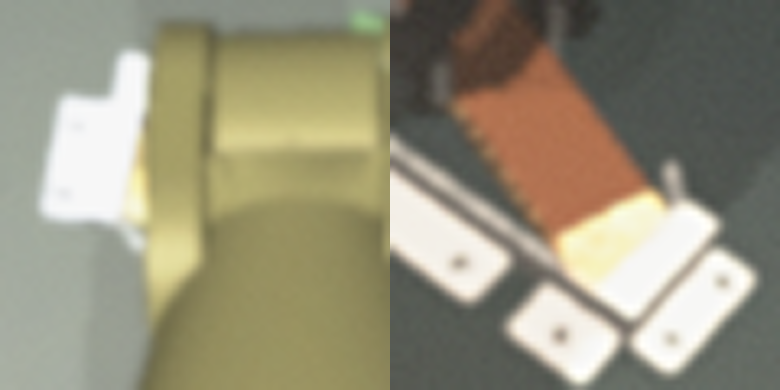

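The scene crop shows the nose under the toe strap at about (620,270), between the flare and the back cheek. I haven't reached the end wall yet, so I keep feeling forward.

Call:
drive_tool(moves=[{"travel": [0.05, 0, 0], "yaw": 0}, {"travel": [0.1, 0, 0], "yaw": 0}, {"travel": [0.1, 0, 0], "yaw": 0}])

```text
clock: 9.6
tcp_pos: [587.2, 26.8, 3.9]
eef_rot: [0.863, 0.506, -0.001, 0.0]
contact_force: [-1.6, -3.3, -2.1]
opening: 0.574
```

Call:
drive_tool(moves=[{"travel": [0.05, 0, 0], "yaw": 0}, {"travel": [0.1, 0, 0], "yaw": 0}, {"travel": [0.1, 0, 0], "yaw": 0}])

```text
clock: 9.98
tcp_pos: [587.1, 26.8, 3.7]
eef_rot: [0.863, 0.506, -0.001, 0.001]
contact_force: [-2.8, -5.7, -1.2]
opening: 0.574
```

Call:
drive_tool(moves=[{"travel": [-0.07, 0, 0.03], "yaw": 0}, {"travel": [-0.12, 0, 0.06], "yaw": 0}, {"travel": [-0.12, 0, 0.06], "yaw": 0}])

```text
clock: 10.35
tcp_pos: [587.3, 26.7, 3.5]
eef_rot: [0.863, 0.506, -0.0, 0.0]
contact_force: [-2.2, -4.2, 0.3]
opening: 0.574
```

Call:
drive_tool(moves=[{"travel": [0, 0, 0], "yaw": 0}, {"travel": [0, 0, 0], "yaw": 0}, {"travel": [0, 0, 0], "yaw": 0}, {"travel": [0, 0, 0], "yaw": 0}, {"travel": [0, 0, -2], "yaw": 0}, {"travel": [0, 0, -6], "yaw": 0}, {"travel": [0, 0, -12], "yaw": 0}, {"travel": [0, 0, -12], "yaw": 0}], jaw=7.2)

```text
clock: 11.35
tcp_pos: [591.5, 27.4, 128.8]
eef_rot: [0.863, 0.506, 0.004, 0.002]
contact_force: [0.1, -0.8, -0.9]
opening: 0.849
```

Run:
```python
from h import *
s,r=st();print(s["q"].round(2))
for y in(-140,-150):
  for sw in (.35,):
    # push finger approach in front of handle
    p=np.array([0,120])+ (y-120)*np.array([np.sin(sw),np.cos(sw)])
    print(p,hw(H,*p))
mv([*hw(H,-150,-120),120],H[2]+0)
```

```text
t 11.35 tcp [591.5  27.4 128.8] tooly ang -0.51 F [ 0.1 -0.8 -0.9] op 0.849
[ 0.05  0.35 -0.24  0.97  0.    2.13]
[ -89.15342994 -124.23690534] [ 514.08616488 -103.84403892]
[ -92.58240801 -133.63063247] [ 509.20743302 -112.57318408]
t 11.35 tcp [591.5  27.4 128.8] tooly ang -0.51 F [ 0.1 -0.8 -0.9] op 0.849
travel cm [-16.92  -6.22   0.74] yaw -0.35
```

Run:
```python
from h import *
p=hw(H,-148,-137);print(p);mv([*p,120],H[2])
```

```text
[ 453.95895906 -107.08973039]
t 11.35 tcp [591.5  27.4 128.8] tooly ang -0.51 F [ 0.1 -0.8 -0.9] op 0.849
travel cm [-18.45  -5.45   0.74] yaw -0.35
```

Call:
drive_tool(moves=[{"travel": [-5, -1.5, 0], "yaw": -0.1}, {"travel": [-10, -3, 0], "yaw": -0.2}, {"travel": [-15, -4.5, 0], "yaw": -0.3}, {"travel": [-18.5, -5.5, 0], "yaw": -0.35}, {"travel": [-18.5, -5.5, 0], "yaw": -0.35}, {"travel": [-18.5, -5.5, 0], "yaw": -0.35}], jaw=0)

```text
clock: 12.1
tcp_pos: [449.6, -107.3, 123.2]
eef_rot: [0.762, 0.648, 0.0, 0.0]
contact_force: [0.1, -0.7, 0.2]
opening: 0.002
```

Run:
```python
from h import *
p=hw(H,-148,-137);mv([*p,6],H[2])
a=read_camera("top");b=read_camera("scene")
ims=[]
for c,im in(("top",a),("scene",b)):
    u=w2px(c,[*hw(H,-40,-10),10])[0].astype(int);x0,y0=np.maximum(u-[60,60],0);k=3.3
    im=cv2.resize(im[y0:y0+120,x0:x0+120,::-1],(396,396),interpolation=cv2.INTER_CUBIC);k=3.3
    def L(P,col):
        W=[[*hw(H,x,y),z] for x,y,z in P];q=((w2px(c,W)-[x0,y0]+.4)*k).astype(int);cv2.polylines(im,[q.reshape(-1,1,2)],False,col,1)
    f=lambda x,y,z:(x*np.cos(.35)+(y-120)*np.sin(.35),120-x*np.sin(.35)+(y-120)*np.cos(.35),z)
    L([f(-12,-55,20),f(-12,-170,20),f(12,-170,20),f(12,-55,20)],(255,0,255))
    L([(-40,-83,30),(-40,-107,30)],(0,0,255))
    ims.append(im)
cv2.imwrite("pics/push0.png",np.hstack(ims))
```

```text
t 12.1 tcp [ 449.6 -107.3  123.2] tooly ang -0.161 F [ 0.1 -0.7  0.2] op 0.002
travel cm [ 0.09  0.42 11.72] yaw -0.001
```

View pics/push0.png

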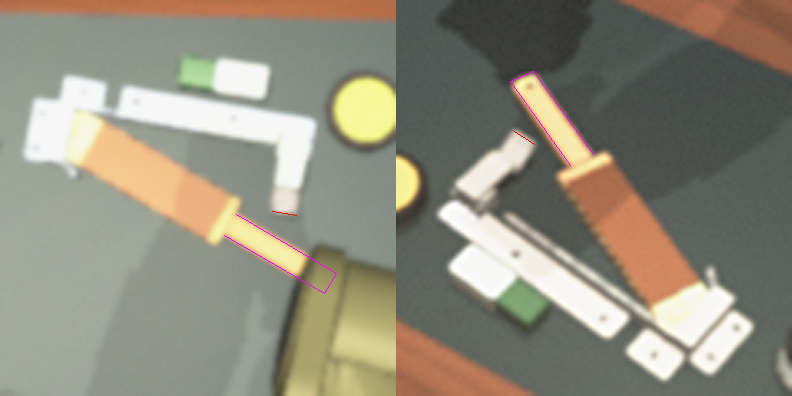

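The nose is under the strap and the handle lies where I expected, just in front of the latch tab. I lower the pusher in front of it.

Call:
drive_tool(moves=[{"travel": [0, 0, 4], "yaw": 0}, {"travel": [0, 0, 8], "yaw": 0}, {"travel": [0, 0, 10.5], "yaw": 0}, {"travel": [0, 0, 11.6], "yaw": 0}, {"travel": [0, 0, 11.6], "yaw": 0}])

```text
clock: 12.82
tcp_pos: [449.2, -107.0, 7.0]
eef_rot: [0.761, 0.649, -0.0, -0.0]
contact_force: [-0.5, -0.0, 0.8]
opening: 0.002
```

Call:
drive_tool(moves=[{"travel": [0, 0.7, 0], "yaw": 0}, {"travel": [0, 1.5, 0], "yaw": 0}, {"travel": [0, 2.2, 0], "yaw": 0}, {"travel": [0, 3.0, 0], "yaw": 0}, {"travel": [0, 3.6, 0], "yaw": 0}, {"travel": [0, 4.2, 0], "yaw": 0}, {"travel": [0, 4.8, 0], "yaw": 0}, {"travel": [0, 4.8, 0], "yaw": 0}])

```text
clock: 13.82
tcp_pos: [497.1, -115.3, 7.4]
eef_rot: [0.761, 0.648, 0.0, 0.0]
contact_force: [-0.4, 0.4, 0.2]
opening: 0.005
```

```bash
cat > hx.py <<'E'
from h import *
s,r=st();d=s["tcp_pos"][:2]-H[:2];c,n=np.cos(H[2]),np.sin(H[2])
print("holder xy",(c*d[0]+n*d[1]).round(1),(-n*d[0]+c*d[1]).round(1),"F holder",np.round([c*s["contact_force"][0]+n*s["contact_force"][1],-n*s["contact_force"][0]+c*s["contact_force"][1]],1))
E
python3 hx.py
```

```text
t 13.82 tcp [ 497.1 -115.3    7.4] tooly ang -0.16 F [-0.4  0.4  0.2] op 0.005
holder xy -104.1 -138.2 F holder [-0.4  0.3]
```

Call:
drive_tool(moves=[{"travel": [0, 0.4, 0], "yaw": 0}, {"travel": [0, 0.8, 0], "yaw": 0}, {"travel": [0, 1.2, 0], "yaw": 0}, {"travel": [0, 1.6, 0], "yaw": 0}, {"travel": [0, 2.0, 0], "yaw": 0}, {"travel": [0, 2.0, 0], "yaw": 0}])

```text
clock: 14.58
tcp_pos: [516.9, -118.5, 7.5]
eef_rot: [0.761, 0.648, 0.0, 0.0]
contact_force: [0.7, 0.4, 0.8]
opening: -0.004
```

```bash
python3 hx.py
python3 - <<'E'
from h import *
b=read_camera("scene");c="scene"
u=w2px(c,[*hw(H,-40,-60),10])[0].astype(int);x0,y0=np.maximum(u-[65,50],0)
cv2.imwrite("pics/push1.png",cv2.resize(b[y0:y0+100,x0:x0+130,::-1],(780,600),interpolation=cv2.INTER_CUBIC))
E
```

```text
t 14.57 tcp [ 516.9 -118.5    7.5] tooly ang -0.16 F [0.7 0.4 0.8] op -0.004
holder xy -84.1 -138.2 F holder [0.6 0.5]
```

View pics/push1.png

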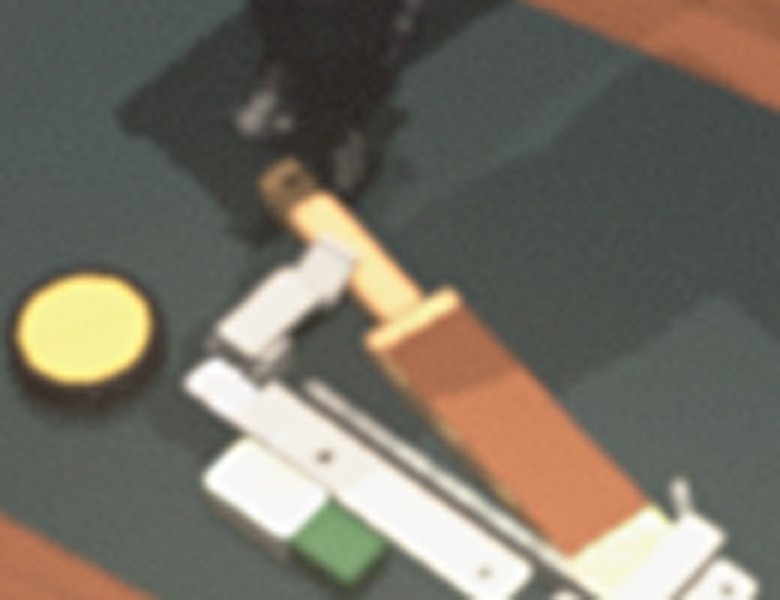

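The handle is at the latch tab (330,265), the finger is near the handle's end (350,170), and the nose is still under the strap. I keep pushing slowly.

Call:
drive_tool(moves=[{"travel": [0, 0.25, 0], "yaw": 0}, {"travel": [0, 0.5, 0], "yaw": 0}, {"travel": [0, 0.75, 0], "yaw": 0}, {"travel": [0, 1.0, 0], "yaw": 0}, {"travel": [0, 1.0, 0], "yaw": 0}])

```text
clock: 15.25
tcp_pos: [526.5, -120.0, 7.4]
eef_rot: [0.761, 0.648, 0.0, 0.0]
contact_force: [-0.8, 0.0, 0.4]
opening: -0.004
```

Call:
drive_tool(moves=[{"travel": [0, 0.25, 0], "yaw": 0}, {"travel": [0, 0.5, 0], "yaw": 0}, {"travel": [0, 0.75, 0], "yaw": 0}, {"travel": [0, 1.0, 0], "yaw": 0}, {"travel": [0, 1.0, 0], "yaw": 0}])

```text
clock: 15.88
tcp_pos: [536.2, -121.5, 7.3]
eef_rot: [0.761, 0.648, 0.0, -0.0]
contact_force: [-2.7, -0.5, -0.5]
opening: 0.004
```

```bash
python3 hx.py
```

```text
t 15.88 tcp [ 536.2 -121.5    7.3] tooly ang -0.16 F [-2.7 -0.5 -0.5] op 0.004
holder xy -64.5 -138.2 F holder [-2.6 -0.9]
```

Call:
drive_tool(moves=[{"travel": [0, 0.2, 0], "yaw": 0}, {"travel": [0, 0.4, 0], "yaw": 0}, {"travel": [0, 0.6, 0], "yaw": 0}, {"travel": [0, 0.6, 0], "yaw": 0}])

```text
clock: 16.38
tcp_pos: [542.5, -122.4, 7.5]
eef_rot: [0.761, 0.648, 0.0, 0.0]
contact_force: [-2.6, -0.7, -1.5]
opening: 0.001
```

Call:
drive_tool(moves=[{"travel": [0, 0.2, 0], "yaw": 0}, {"travel": [0, 0.4, 0], "yaw": 0}, {"travel": [0, 0.6, 0], "yaw": 0}, {"travel": [0, 0.6, 0], "yaw": 0}])

```text
clock: 16.88
tcp_pos: [548.2, -123.6, 7.5]
eef_rot: [0.761, 0.648, 0.0, 0.0]
contact_force: [-3.5, -0.6, -0.2]
opening: -0.002
```

Call:
drive_tool(moves=[{"travel": [0, 0.2, 0], "yaw": 0}, {"travel": [0, 0.4, 0], "yaw": 0}, {"travel": [0, 0.4, 0], "yaw": 0}])

```text
clock: 17.25
tcp_pos: [552.1, -124.1, 7.4]
eef_rot: [0.761, 0.648, 0.0, 0.0]
contact_force: [-2.3, -0.3, -0.3]
opening: 0.001
```

```bash
python3 hx.py
```

```text
t 17.25 tcp [ 552.1 -124.1    7.4] tooly ang -0.16 F [-2.3 -0.3 -0.3] op 0.001
holder xy -48.4 -138.2 F holder [-2.2 -0.7]
```

Call:
drive_tool(moves=[{"travel": [0, 0.2, 0], "yaw": 0}, {"travel": [0, 0.4, 0], "yaw": 0}, {"travel": [0, 0.6, 0], "yaw": 0}, {"travel": [0, 0.8, 0], "yaw": 0}, {"travel": [0, 0.8, 0], "yaw": 0}])

```text
clock: 17.88
tcp_pos: [560.1, -125.3, 7.4]
eef_rot: [0.761, 0.648, 0.0, 0.0]
contact_force: [-1.7, -0.9, -0.8]
opening: 0.001
```

Call:
drive_tool(moves=[{"travel": [0, 0.2, 0], "yaw": 0}, {"travel": [0, 0.4, 0], "yaw": 0}, {"travel": [0, 0.4, 0], "yaw": 0}])

```text
clock: 18.25
tcp_pos: [564.0, -126.0, 7.4]
eef_rot: [0.761, 0.648, 0.0, 0.0]
contact_force: [-2.1, -0.5, -0.8]
opening: 0.003
```

```bash
python3 hx.py
python3 - <<'E'
from h import *
b=read_camera("scene");c="scene"
u=w2px(c,[*hw(H,-40,-60),10])[0].astype(int);x0,y0=np.maximum(u-[65,50],0)
cv2.imwrite("pics/push2.png",cv2.resize(b[y0:y0+100,x0:x0+130,::-1],(780,600),interpolation=cv2.INTER_CUBIC))
E
```

```text
t 18.25 tcp [ 564.  -126.     7.4] tooly ang -0.16 F [-2.1 -0.5 -0.8] op 0.003
holder xy -36.4 -138.2 F holder [-2.  -0.9]
```

View pics/push2.png

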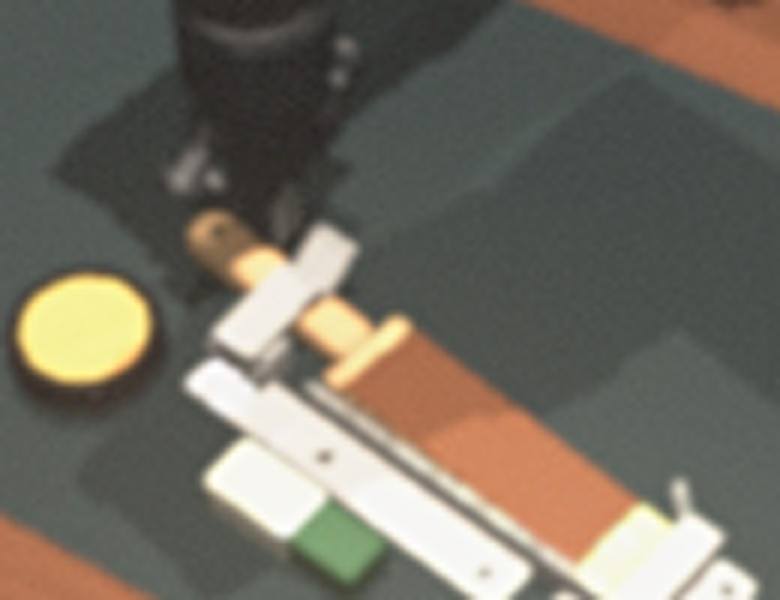

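The latch is lifted and riding on the handle, the nose is home, and the blade is nearly parallel to the fence. From here I use fine steps.

Call:
drive_tool(moves=[{"travel": [0, 0.15, 0], "yaw": 0}, {"travel": [0, 0.3, 0], "yaw": 0}, {"travel": [0, 0.3, 0], "yaw": 0}])

```text
clock: 18.68
tcp_pos: [566.8, -126.6, 7.4]
eef_rot: [0.761, 0.648, 0.0, 0.0]
contact_force: [-3.4, -1.1, 0.2]
opening: 0.0
```

Call:
drive_tool(moves=[{"travel": [0, 0.15, 0], "yaw": 0}, {"travel": [0, 0.3, 0], "yaw": 0}, {"travel": [0, 0.3, 0], "yaw": 0}])

```text
clock: 19.05
tcp_pos: [569.9, -127.0, 7.4]
eef_rot: [0.761, 0.648, 0.0, 0.0]
contact_force: [-2.6, -0.6, -0.7]
opening: -0.0
```

Call:
drive_tool(moves=[{"travel": [0, 0.1, 0], "yaw": 0}, {"travel": [0, 0.2, 0], "yaw": 0}, {"travel": [0, 0.2, 0], "yaw": 0}])

```text
clock: 19.42
tcp_pos: [571.7, -127.3, 7.4]
eef_rot: [0.761, 0.648, 0.0, 0.0]
contact_force: [-3.2, -2.1, -0.6]
opening: 0.004
```

Call:
drive_tool(moves=[{"travel": [0, 0.1, 0], "yaw": 0}, {"travel": [0, 0.2, 0], "yaw": 0}, {"travel": [0, 0.2, 0], "yaw": 0}])

```text
clock: 19.8
tcp_pos: [572.1, -127.4, 7.2]
eef_rot: [0.761, 0.648, -0.001, -0.001]
contact_force: [-6.3, -0.6, 2.7]
opening: 0.005
```

Call:
drive_tool(moves=[{"travel": [0, 0.1, 0], "yaw": 0}, {"travel": [0, 0.2, 0], "yaw": 0}, {"travel": [0, 0.2, 0], "yaw": 0}])

```text
clock: 20.18
tcp_pos: [573.9, -127.9, 7.3]
eef_rot: [0.761, 0.648, -0.001, -0.001]
contact_force: [-7.4, -1.9, 2.3]
opening: 0.002
```

```bash
python3 hx.py
```

```text
t 20.18 tcp [ 573.9 -127.9    7.3] tooly ang -0.16 F [-7.4 -1.9  2.3] op 0.002
holder xy -26.3 -138.5 F holder [-7.  -3.1]
```

Call:
drive_tool(moves=[{"travel": [0, 0.05, -0.02], "yaw": 0}, {"travel": [0, 0.1, -0.02], "yaw": 0}, {"travel": [0, 0.1, -0.02], "yaw": 0}])

```text
clock: 20.55
tcp_pos: [574.7, -128.2, 7.3]
eef_rot: [0.761, 0.648, -0.001, -0.001]
contact_force: [-7.8, -1.8, 3.2]
opening: -0.002
```

Call:
drive_tool(moves=[{"travel": [0, 0.05, 0], "yaw": 0}, {"travel": [0, 0.1, 0], "yaw": 0}, {"travel": [0, 0.1, 0], "yaw": 0}])

```text
clock: 20.92
tcp_pos: [574.8, -128.2, 7.2]
eef_rot: [0.761, 0.648, -0.002, -0.001]
contact_force: [-10.1, -1.5, 5.5]
opening: 0.0
```

```bash
python3 hx.py
```

```text
t 20.93 tcp [ 574.8 -128.2    7.2] tooly ang -0.16 F [-10.1  -1.5   5.5] op 0.0
holder xy -25.3 -138.7 F holder [-9.8 -3.1]
```

Call:
drive_tool(moves=[{"travel": [0, 0.05, 0], "yaw": 0}, {"travel": [0, 0.1, 0], "yaw": 0}, {"travel": [0, 0.1, 0], "yaw": 0}])

```text
clock: 21.3
tcp_pos: [574.9, -128.3, 7.2]
eef_rot: [0.761, 0.648, -0.002, -0.002]
contact_force: [-13.2, -1.4, 7.3]
opening: -0.002
```

```bash
python3 hx.py
python3 - <<'E'
from h import *
b=read_camera("scene");c="scene"
u=w2px(c,[*hw(H,-20,-90),10])[0].astype(int);x0,y0=np.maximum(u-[40,30],0)
cv2.imwrite("pics/push3.png",cv2.resize(b[y0:y0+60,x0:x0+80,::-1],(780,585),interpolation=cv2.INTER_CUBIC))
E
```

```text
t 21.3 tcp [ 574.9 -128.3    7.2] tooly ang -0.16 F [-13.2  -1.4   7.3] op -0.002
holder xy -25.2 -138.7 F holder [-12.8  -3.5]
```

View pics/push3.png

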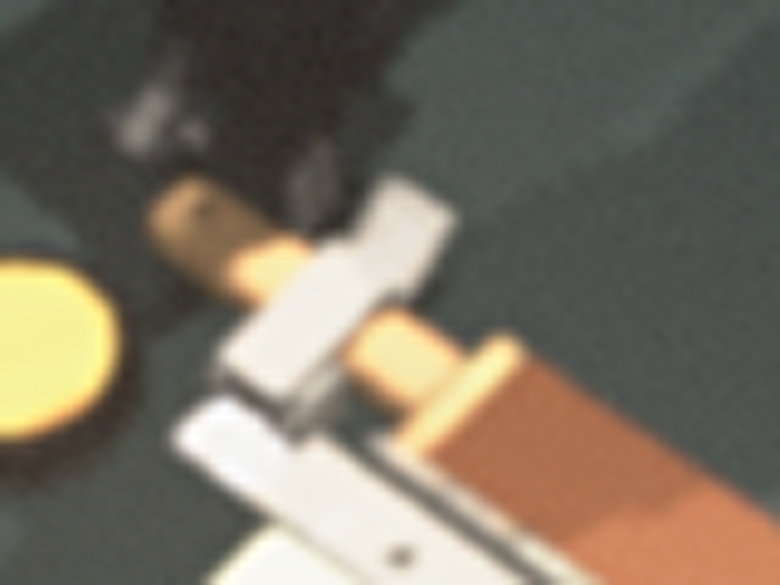

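Run:
```python
from h import *
c="scene"
ul=w2px(c,[*hw(H,-20,-90),10])[0].astype(int)-[40,30]
up=np.maximum(w2px(c,[*hw(H,-40,-60),10])[0].astype(int)-[65,50],0)
def full(f,o,w,h):
    im=cv2.resize(cv2.imread(f),(w,h),interpolation=cv2.INTER_AREA);F=np.zeros((384,512,3),np.uint8);F[o[1]:o[1]+h,o[0]:o[0]+w]=im;return F
I={"orig":cv2.resize(cv2.imread("pics/scene.png"),(512,384),interpolation=cv2.INTER_AREA),"p1":full("pics/push1.png",up,130,100),"p2":full("pics/push2.png",up,130,100),"p3":full("pics/push3.png",ul,80,60)}
out=[];T=[w2px(c,[*hw(H,-40,-83),30])[0],w2px(c,[*hw(H,-40,-107),30])[0]];print(T)
o=np.mean(T,0).astype(int)
for k,i in I.items():
    out.append(cv2.resize(i[o[1]-12:o[1]+28,o[0]-22:o[0]+18],(390,390),interpolation=cv2.INTER_CUBIC))
cv2.imwrite("pics/cmp.png",cv2.resize(np.vstack([np.hstack(out[:2]),np.hstack(out[2:])]),(600,600)))
```

```text
[array([232.60150514, 187.51792934]), array([226.62821428, 183.44466969])]
```

View pics/cmp.png

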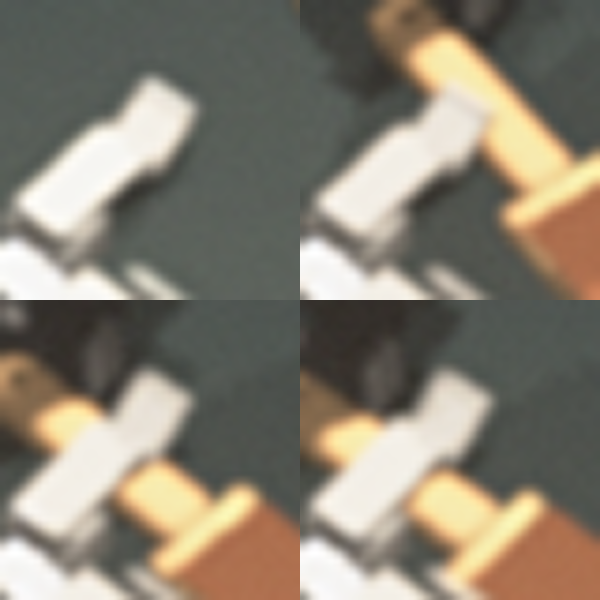

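The latch is still raised (bottom-right panel), and the finger is dragging the handle down (Fz 7 N). I relieve that upward, then press on.

Call:
drive_tool(moves=[{"travel": [0, 0, -0.1], "yaw": 0}, {"travel": [0, 0, -0.2], "yaw": 0}, {"travel": [0, 0, -0.2], "yaw": 0}])

```text
clock: 21.72
tcp_pos: [575.2, -127.9, 8.0]
eef_rot: [0.761, 0.648, -0.002, -0.002]
contact_force: [-6.6, -1.8, -1.7]
opening: -0.002
```

```bash
python3 hx.py
```

```text
t 21.73 tcp [ 575.2 -127.9    8. ] tooly ang -0.16 F [-6.6 -1.8 -1.7] op -0.002
holder xy -25.0 -138.3 F holder [-6.2 -2.9]
```

Call:
drive_tool(moves=[{"travel": [0, 0.05, -0.02], "yaw": 0}, {"travel": [0, 0.1, -0.04], "yaw": 0}, {"travel": [0, 0.1, -0.04], "yaw": 0}])

```text
clock: 22.1
tcp_pos: [575.6, -128.0, 8.1]
eef_rot: [0.761, 0.648, -0.002, -0.003]
contact_force: [-8.0, -1.1, -3.7]
opening: 0.0
```

Call:
drive_tool(moves=[{"travel": [0, 0.05, -0.02], "yaw": 0}, {"travel": [0, 0.1, -0.04], "yaw": 0}, {"travel": [0, 0.1, -0.04], "yaw": 0}])

```text
clock: 22.48
tcp_pos: [576.2, -128.1, 8.3]
eef_rot: [0.761, 0.648, -0.003, -0.003]
contact_force: [-10.1, -1.1, -4.3]
opening: -0.005
```

```bash
python3 hx.py
```

```text
t 22.48 tcp [ 576.2 -128.1    8.3] tooly ang -0.16 F [-10.1  -1.1  -4.3] op -0.005
holder xy -24.0 -138.3 F holder [-9.8 -2.7]
```

Call:
drive_tool(moves=[{"travel": [0, 0.05, 0.03], "yaw": 0}, {"travel": [0, 0.1, 0.04], "yaw": 0}, {"travel": [0, 0.1, 0.04], "yaw": 0}])

```text
clock: 22.85
tcp_pos: [577.1, -128.4, 8.1]
eef_rot: [0.761, 0.648, -0.003, -0.003]
contact_force: [-10.2, -2.0, -1.3]
opening: -0.001
```

Call:
drive_tool(moves=[{"travel": [0, 0.05, 0], "yaw": 0}, {"travel": [0, 0.1, 0], "yaw": 0}, {"travel": [0, 0.1, 0], "yaw": 0}])

```text
clock: 23.22
tcp_pos: [578.1, -128.6, 8.2]
eef_rot: [0.761, 0.648, -0.003, -0.003]
contact_force: [-10.1, -2.0, -0.3]
opening: -0.002
```

```bash
python3 hx.py
```

```text
t 23.23 tcp [ 578.1 -128.6    8.2] tooly ang -0.16 F [-10.1  -2.   -0.3] op -0.002
holder xy -22.0 -138.5 F holder [-9.7 -3.5]
```

```bash
cat > tab.py <<'E'
from h import *
import sys
c="scene"
ul=w2px(c,[*hw(H,-20,-90),10])[0].astype(int)-[40,30]
up=np.maximum(w2px(c,[*hw(H,-40,-60),10])[0].astype(int)-[65,50],0)
def full(f,o,w,h):
    im=cv2.resize(cv2.imread(f),(w,h),interpolation=cv2.INTER_AREA);F=np.zeros((384,512,3),np.uint8);F[o[1]:o[1]+h,o[0]:o[0]+w]=im;return F
I={"orig":cv2.resize(cv2.imread("pics/scene.png"),(512,384),interpolation=cv2.INTER_AREA),"p2":full("pics/push2.png",up,130,100),"p3":full("pics/push3.png",ul,80,60)}
n=read_camera("scene")[:,:,::-1];cv2.imwrite("pics/raw_now.png",n);I["now"]=n
for k,i in I.items():
    g=cv2.cvtColor(np.ascontiguousarray(i),cv2.COLOR_BGR2GRAY).astype(np.float32);G=cv2.resize(g,None,fx=8,fy=8,interpolation=cv2.INTER_CUBIC)
    w=G[176*8:196*8,221*8:238*8]>125
    n_,lab,stt,ce=cv2.connectedComponentsWithStats(w.astype(np.uint8));j=1+np.argmax(stt[1:,4])
    v,u=np.nonzero(lab==j);print(k,"top row",round(np.percentile(v,.5)/8+176,2),"right col",round(np.percentile(u,99.5)/8+221,2),"max u-v",round(np.percentile(u-v,99.5)/8,2), "max u+v",round(np.percentile((u+v)[v<70],99)/8,2),"area",stt[j,4]/64)
print("pred");
for a in (0,.06,.12):
    # tongue hinge behind handle x~+30,z~22
    x,z=-70*np.cos(a)-8*np.sin(a),-70*np.sin(-a)+8*np.cos(a)
    print(a,w2px(c,[[*hw(H,30+x,y),22+z] for y in(-83,-107)]).round(2).tolist())
E
python3 tab.py; python3 hx.py
```

```text
orig top row 183.38 right col 233.12 max u-v 1.12 max u+v 17.63 area 115.5
p2 top row 182.62 right col 232.25 max u-v 1.38 max u+v 18.14 area 116.359375
p3 top row 182.62 right col 232.25 max u-v 1.38 max u+v 18.21 area 111.15625
now top row 183.5 right col 232.88 max u-v 0.88 max u+v 17.12 area 109.828125
pred
0 [[232.6, 187.52], [226.63, 183.44]]
0.06 [[232.63, 186.58], [226.64, 182.5]]
0.12 [[232.61, 185.69], [226.6, 181.61]]
t 23.27 tcp [ 578.1 -128.6    8.2] tooly ang -0.16 F [-10.7  -2.   -0.4] op 0.002
holder xy -22.0 -138.5 F holder [-10.3  -3.7]
```

The tab's edge is back at its latch-down row (183.5, against 183.4 originally and 182.6 while riding). The latch has dropped, so I back the finger off gently and recheck.

Call:
drive_tool(moves=[{"travel": [0, -0.2, 0], "yaw": 0}, {"travel": [0, -0.4, 0], "yaw": 0}, {"travel": [0, -0.6, 0], "yaw": 0}, {"travel": [0, -0.9, 0], "yaw": 0}, {"travel": [0, -1.5, 0], "yaw": 0}, {"travel": [0, -3, 0], "yaw": 0}, {"travel": [0, -5, 0], "yaw": 0}, {"travel": [0, -5, -5], "yaw": 0}, {"travel": [0, -8, -10], "yaw": 0}, {"travel": [0, -10, -14], "yaw": 0}])

```text
clock: 24.52
tcp_pos: [483.3, -113.0, 152.2]
eef_rot: [0.761, 0.648, 0.001, 0.001]
contact_force: [1.0, 1.0, -0.5]
opening: -0.003
```

Call:
drive_tool(moves=[{"travel": [0, -3, 0], "yaw": 0}, {"travel": [0, -5, 0], "yaw": 0}, {"travel": [0, -5, 0], "yaw": 0}])

```text
clock: 24.9
tcp_pos: [433.6, -104.9, 150.5]
eef_rot: [0.761, 0.648, 0.0, 0.0]
contact_force: [0.7, -0.4, -0.1]
opening: -0.004
```

```bash
python3 tab.py | grep -E "orig|p2|now"
python3 - <<'E'
from h import *
ims=[]
for c in("top","scene"):
    a=read_camera(c)
    u=w2px(c,[*hw(H,0,-10),10])[0].astype(int);x0,y0=u-60;k=3.3
    im=cv2.resize(a[y0:y0+120,x0:x0+120,::-1],(396,396),interpolation=cv2.INTER_CUBIC)
    def L(P,col):
        W=[[*hw(H,x,y),z] for x,y,z in P];q=((w2px(c,W)-[x0,y0]+.4)*k).astype(int);cv2.polylines(im,[q.reshape(-1,1,2)],False,col,1)
    L([(-12,-55,20),(-12,-170,20),(12,-170,20),(12,-55,20)],(255,0,255))
    ims.append(im)
cv2.imwrite("pics/fin.png",np.hstack(ims));st()
E
```

```text
orig top row 183.38 right col 233.12 max u-v 1.12 max u+v 17.63 area 115.5
p2 top row 182.62 right col 232.25 max u-v 1.38 max u+v 18.14 area 116.359375
now top row 183.38 right col 232.88 max u-v 0.75 max u+v 17.25 area 110.9375
t 25.05 tcp [ 435.4 -105.3  150.3] tooly ang -0.16 F [-0.2  0.8 -0.4] op 0.001
```

View pics/fin.png

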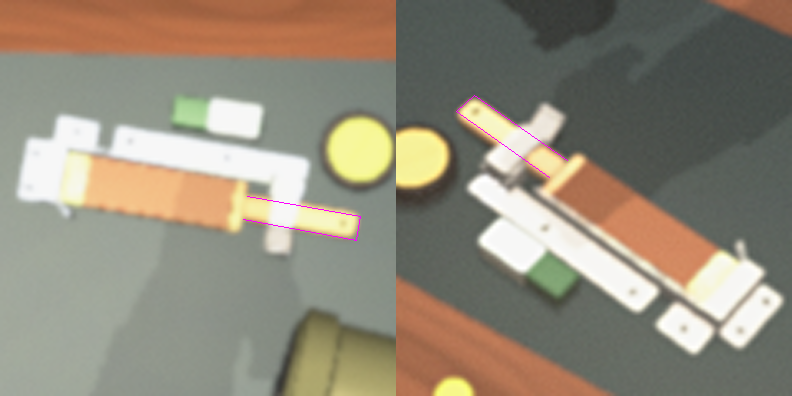

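The final view shows the strop along the fence with its handle on the predicted home outline, the nose under the strap, the latch down, and nothing else nearby disturbed.

```bash
python3 -c "
from h import *
print(env.sign_off())"
```

```text
the job is handed in; nothing more can be done
None
```

The strop is set up in its holder, held by the latch, and I've handed the job in. No verdict came back.

- **What I did:** I gripped the strop across the blade and slid the nose endwise under the toe strap, swung out 0.35 rad, until it touched the end wall at about 6 N. I then let go and pushed near the end of the handle with closed fingers. The latch rode up onto the handle, the buffer was squeezed, and the latch dropped.
- **Forces:** The highest reading on the tool was about 15 N, under the 25 N limit. It came when the finger was dragging the handle down, so I eased it upward before pressing on. These are readings at the end of each move; I didn't see any peaks in between.
- **Last checks:** With the arm clear, the latch tab was back at its down position in the image (row 183.38, same as at the start, against 182.6 while riding). The handle lay on the predicted home outline in both camera views, and the nose was under the strap. The wax bar and polish tin looked unmoved. I did not recheck the other bench items in the last view, though the arm went nowhere near them at bench height.
- **What disagreed:** The nose met the end wall 4 to 5 mm further in than my camera estimate. The image check just before the latch dropped was close to the limit of what the picture can show.
- **Time:** The arm finished at about 25 s of the 61 s allowed.

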